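# Put the washed tools back in the fitted drawer

## Task

Put the two washed tools back in the open counter drawer: lay (do not drop) the bottle opener flat in the wide pocket of the wooden insert and the peeler flat in the narrow pocket beside it, both with their handles towards the drawer front. Then push the drawer gently fully shut, without knocking over the jigger or the milk jug.

Things in the scene. Friction and masses are not known exactly. Their poses are not given: they have to be found in the camera images.
- opener: bottle opener, blue handle and steel head, 174 x 41 x 20 mm (length x width x height). Origin: centre of its underside. Its x axis runs along its length from handle to steel head, z up as it lies. Weighs about 80 g; grip it across its width at the middle.
- opener_head (a point): point at the steel head of the opener, 80 mm from its origin along its x axis
- peeler: peeler with black handle, 170 x 25 x 18 mm. Origin: centre of its underside. Its x axis runs along its length from handle to blade, z up as it lies. Weighs about 80 g; grip it across its width at the middle.
- peeler_head (a point): point at the blade end of the peeler, 80 mm from its origin along its x axis
- unit: fixed low wooden one-drawer unit on the worktop, 250 mm deep (its x), 284 wide (y), 80 high. Saucers and a cup stand on its top, at the back. Origin: middle of the carcass front's lower edge, on the worktop. x points from its front to its back, so the drawer slides out along -x. The rail over the drawer opening is 53 mm above the worktop; anything in the drawer standing higher jams there.
- drawer (a joint): how far the drawer is pulled out, m: 0 fully shut, 0.22 fully out. It starts 0.195 to 0.22 out and slides with about 2 N.
- wide_pocket (a point): centre of the floor of the drawer insert's wide pocket (for the opener), 186 mm long (x), 52 wide (y), 16 deep; moves with the drawer, axes as the unit's. Floor 24 mm above the worktop, ribs 40, drawer sides 50, front panel 76. A finger channel 74 mm long in x, as deep as the pockets and centred here, crosses the whole insert so that fingers reach down beside a tool at its middle.
- narrow_pocket (a point): centre of the floor of the narrow pocket (for the peeler), 80 mm to the right (-y) of the wide one: 186 mm long, 35 wide, 16 deep, crossed by the same finger channel. A third, narrower pocket 58 mm further to -y already holds a small palette knife with black handle, which stays there (fixed; its thin blade, 2.5 mm, crosses the channel).
- drawer_pull (a point): middle of the outer face of the drawer's steel pull, a folded strip 80 mm wide (y) and 13 mm high at the top of the front panel, standing 14 mm proud of the panel; 62 mm above the worktop; its x axis points into the unit, the way to push
- jigger_copper: copper jigger, 43 mm in diameter, 84 high, standing on the worktop. Origin: centre of its underside.
- milk_jug: steel milk jug, 89 x 119 x 99 mm, standing on the worktop. Origin: near the centre of its underside.
Things that resemble listed ones, but are neither listed nor needed, are in the scene too. Several things look just like the peeler: the one meant starts farthest to the robot's left.

How it is judged:
By the outcome, as a careful person would: the job done as asked, in the order asked, and still so for the second after the job is handed in, with the robot touching nothing.
It also fails if it takes over 72 s, if anything falls off the work surface, if the arm or the gripper's body presses on something with over 40 N, if the wrist force passes 120 N, or if a joint passes its speed limit or range.

## Robot

A 6-joint arm with a two-finger parallel gripper is mounted at the origin on a cart in front of the work surface, level with it; the furniture and walls round the work are solid. World frame = base frame: x ahead of the robot, y to its left, z up, the work surface at z = 0. Lengths are in m, angles in degrees, forces in N, time in s.
With the tool pointing down it reaches from about 0.35 to 0.85 m from the base axis. Payload 8.1 kg.
Tool frame: the origin (TCP) lies midway between the tips of the shut fingers; the grasp point (between the pads) lies 19 mm behind it; z points along the fingers, y is the direction in which the jaws open and shut (so a half turn about z gives the same grasp; the last joint's range is limited). The gripper opens to 85 mm and grips with 20 to 120 N. Pads are 22 mm wide; open, the fingers measure 114 mm over their backs; the gripper's body (76 mm by 85 mm) begins 54 mm behind the grasp point. The pads swing forward as they close: fully open they stand 13 mm farther back than shut.
Start: joints at [72.284, 7.471, 85.268, -0, 87.261, -4.893], TCP at [0.133, 0.585, 0.231] pointing down, gripper open.
Joint ranges: [-169.43, 169.43], [-51.17, 129.36], [1.28, 143.12], [-76.62, 256.62], [0, 156.53], [-152.29, 152.29]. Speed limits (degrees/s): [136.94, 136.94, 159.86, 180, 180, 180].

## Interface

Orientations are given as a 3x3 rotation matrix whose columns are the frame's x, y, z axes.
In Python, from cell import read_state, imaging, r gives the robot as it stands. The module is installed in compiled form; this text tells all that it offers.
- The arm moves only by the tool apply_moves, never from a script. Its argument "steps" is a list of rows, each a list of 2 entries, a list of its own where there are three numbers: the shift along the world's x, y, z in cm, then the turn, a rotation vector about the world's x, y, z in rad. A call has 1 to 8 rows; each row shifts and turns the pose as measured when the row begins; what a row does not reach is not made up. A row lasts 1/12 s, in which the tool goes at most 41.7 mm and 7.16 degrees, less where a joint would pass 70% of its speed; a pose out of reach is approached as far as the arm can. A call with a gripper value outside its range is refused whole. "gripper" is the closure in counts, from 0 (fully open) to 255 (shut), set as the call begins (left out, the last holds). The fingers move at their own pace and stop on an object; "grip_force" is the grip in N (left out, the last holds). Time passes only in rows, so rows that do not move let the fingers close. It gives the time, the measured TCP pose, the force and the opening at its end, in the units of the state.
- read_state(): the state, without advancing time (a new reading comes with each control period).
- imaging.get_image(name): name is "scene" or "top" or "wrist"; returns a dict with "color" (400x640x3 uint8, red, green, blue), "fx", "fy", "cx", "cy" (pixels), "world_to_cam" (4x4, takes a point from world to camera coordinates). Camera axes: x right, y down, z forward; pixel columns grow to the right and rows downward; lengths in m; the calibration is good to about 2 mm. A picture is of the moment at which its call begins. There is no depth.
- r.job_done(): hands the job in, once; it reports no verdict.
The state is a dict: "t": time; "joints": joint angles; "dq": joint speeds; "joint_efforts": joint torques, N m; "ee_pos": TCP position; "tcp_rot": TCP orientation; "force": force on the tool from outside, world axes, zero at the start; "torque": the same for the moment, N m; "gripper_width": finger opening in m.
Only numpy, scipy, OpenCV 4.12 (cv2) and the standard library are available. Lean on these libraries where they do the work, as an engineer would, in place of code of your own. Each camera call takes 0.05 s, during which the arm holds its last target. There are 200 camera calls.

## Working session

There is one attempt and no reset: what is moved stays moved. The work goes in short steps, Python scripts to look and compute and a tool call to move; the robot and the scene stay as the last step left them, time stands still between calls to the robot, and variables do not carry over. Pictures are saved under pics/ and viewed, about 8 in all and at most 12, crops included, and the job is handed in when it is done.

Besides the shell and the picture viewer there is one more tool, called after "Emit:" by a JSON object that holds its "method" and its "body". apply_moves: Moves the arm, as the interface text tells. Its arguments: {"type":"object","properties":{"steps":{"type":"array"},"gripper":{"type":"number"},"grip_force":{"type":"number"}},"required":["steps"]}

```bash
mkdir -p pics; cat > h.py <<'E'
import numpy as np, cv2
from cell import read_state, imaging, r
def snap(cam, fn=None):
    d=imaging.get_image(cam)
    if fn: cv2.imwrite('pics/'+fn, d['color'][:,:,::-1])
    return d
def proj(d,p):
    p=np.asarray(p,float); c=(d['world_to_cam']@np.r_[p,1])[:3]
    return np.array([d['fx']*c[0]/c[2]+d['cx'], d['fy']*c[1]/c[2]+d['cy']])
def ray(d,uv):
    T=np.linalg.inv(d['world_to_cam']); v=T[:3,:3]@np.array([(uv[0]-d['cx'])/d['fx'],(uv[1]-d['cy'])/d['fy'],1])
    return T[:3,3], v/np.linalg.norm(v)
def at_z(d,uv,z):
    o,v=ray(d,uv); return o+v*(z-o[2])/v[2]
def tri(obs):
    A=np.zeros((3,3));b=np.zeros(3)
    for d,uv in obs:
        o,v=ray(d,uv);P=np.eye(3)-np.outer(v,v);A+=P;b+=P@o
    return np.linalg.solve(A,b)
E
python3 - <<'E'
from h import *
import pickle
D={n:snap(n,n+'0.png') for n in('scene','top','wrist')}
pickle.dump(D,open('d0.pkl','wb'))
for n in D: print(n,D[n]['fx'],np.linalg.inv(D[n]['world_to_cam']).round(3).tolist())
print(read_state())
E
```

```text
scene 393.7212274766615 [[0.734, -0.331, 0.594, -0.323], [-0.679, -0.324, 0.659, -1.181], [-0.026, -0.886, -0.462, 0.78], [0.0, 0.0, 0.0, 1.0]]
top 517.8413571541815 [[0.029, -0.998, 0.057, 0.472], [-1.0, -0.028, 0.005, -0.18], [-0.003, -0.057, -0.998, 1.987], [0.0, 0.0, 0.0, 1.0]]
wrist 328.58949063707234 [[0.222, 0.922, 0.318, 0.051], [0.975, -0.209, -0.075, 0.602], [-0.002, 0.327, -0.945, 0.373], [0.0, 0.0, 0.0, 1.0]]
{'t': 0.15, 'joints': array([ 7.22836375e+01,  7.50797525e+00,  8.53149127e+01,  5.97277527e-04,
        8.72611823e+01, -4.89363098e+00]), 'dq': array([ 0.03761019, -0.17934359, -0.18261398,  0.06170591, -0.0438539 ,
        0.05155052]), 'joint_efforts': array([ 9.93986323e-04, -5.70062363e+01, -5.01161313e+01, -1.32138043e-04,
        9.53187671e-03,  2.84400795e-05]), 'ee_pos': array([0.13301267, 0.58463787, 0.23045647]), 'tcp_rot': array([[-9.75061237e-01,  2.21935521e-01, -4.56426573e-04],
       [ 2.21935949e-01,  9.75060249e-01, -1.39454713e-03],
       [ 1.35543865e-04, -1.46106631e-03, -9.99998923e-01]]), 'force': array([ 0.10566181,  0.11224594, -1.05586528]), 'torque': array([-0.06084045, -0.03611285,  0.03355696]), 'gripper_width': 0.08499938209898544}
```

View pics/top0.png

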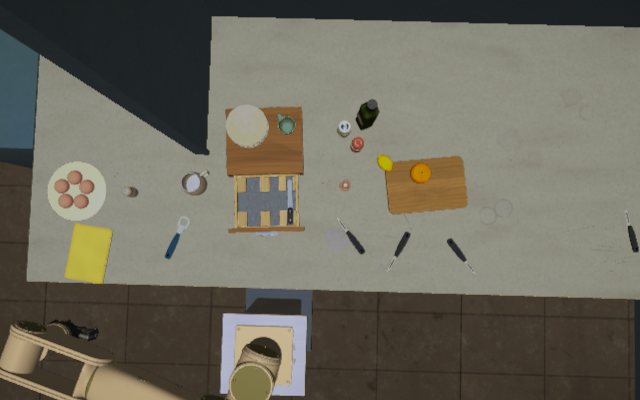

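View pics/scene0.png

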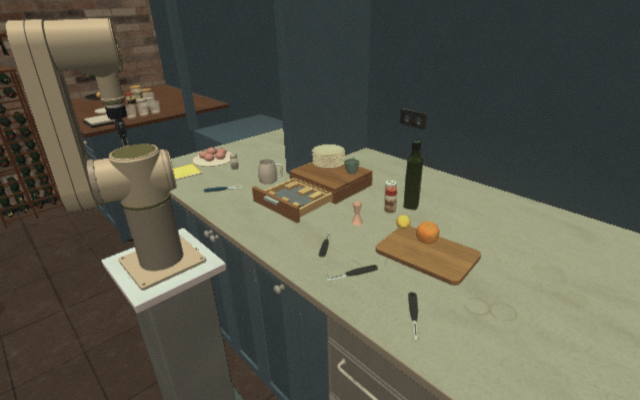

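The top view shows the opener at about (177,238) with its head at (184,219). The leftmost peeler has its handle at (358,246) and its blade at (339,219). The drawer insert spans (235..300, 177..228), the jigger is at (345,185) and the jug at (195,183). I'll start with rough positions.

```bash
python3 - <<'E'
from h import *
import pickle
D=pickle.load(open('d0.pkl','rb'));t=D['top'];s=D['scene']
for n,uv,z in [('op_tail',(168,257),.01),('op_head',(186,217),.01),('pe_tail',(363,253),.01),('pe_tip',(338,218),.01),('frontL',(229,231),.076),('frontR',(304,230),.076),('unitFL',(227,175),.08),('unitFR',(303,174),.08),('unitBL',(226,108),.08),('unitBR',(302,107),.08),('jig',(345,185),.08),('jug',(195,183),.09),('pull',(266,235),.062)]:
    print(n,at_z(t,uv,z).round(3))
for n,a,b in [('opener head',(186,217),(241,187)),('jig top',(345,184),(357,204)),('pe_tip',(338,218),(328,235)),('pe_tail',(363,253),(322,255))]:
    print(n,tri([(t,a),(s,b)]).round(3))
c=cv2.resize(D['top']['color'][90:290,130:390,::-1],None,fx=3,fy=3,interpolation=cv2.INTER_CUBIC);cv2.imwrite('pics/topc.png',c)
E
```

```text
op_tail [0.357 0.369 0.01 ]
op_head [0.511 0.307 0.01 ]
pe_tail [ 0.393 -0.372  0.01 ]
pe_tip [ 0.524 -0.273  0.01 ]
frontL [0.462 0.13  0.076]
frontR [ 0.474 -0.146  0.076]
unitFL [0.669 0.145 0.08 ]
unitFR [ 0.681 -0.136  0.08 ]
unitBL [0.92  0.158 0.08 ]
unitBR [ 0.931 -0.125  0.08 ]
jig [ 0.644 -0.293  0.08 ]
jug [0.635 0.26  0.09 ]
pull [ 0.452 -0.005  0.062]
opener head [ 0.509  0.311 -0.   ]
jig top [ 0.648 -0.292  0.082]
pe_tip [ 0.521 -0.271 -0.008]
pe_tail [ 0.393 -0.371  0.015]
```

View pics/topc.png

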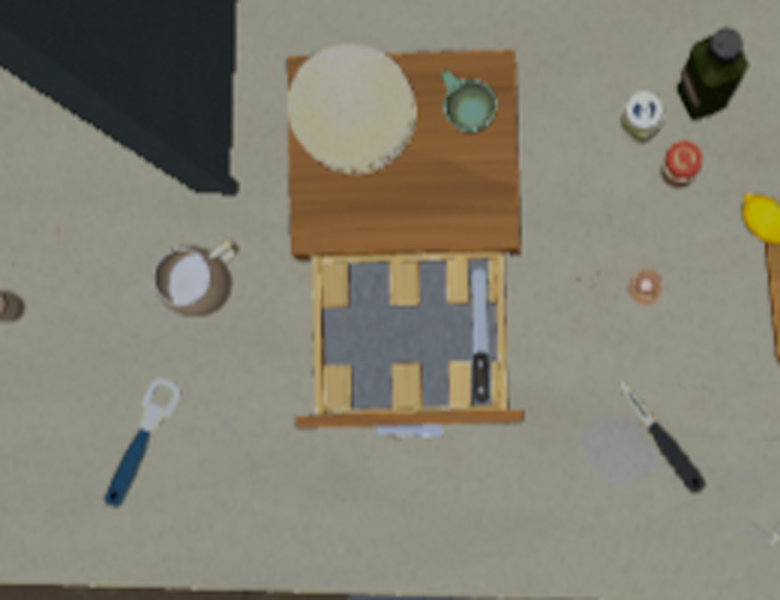

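Emit:
{"method": "apply_moves", "body": {"steps": [[[3.0, -2.5, 0], [0, 0, -0.02]], [[3.0, -2.5, 0], [0, 0, -0.02]], [[3.0, -2.5, 0], [0, 0, -0.02]], [[3.0, -2.5, 0], [0, 0, -0.02]], [[3.0, -2.5, 0], [0, 0, -0.02]], [[3.0, -2.5, 0], [0, 0, -0.02]], [[3.0, -2.5, 0], [0, 0, -0.02]], [[3.0, -2.5, 0], [0, 0, -0.02]]]}}

```text
t: 0.82
ee_pos: [0.3725, 0.3785, 0.2269]
tcp_rot: [[-0.93, 0.367, -0.006], [0.367, 0.93, -0.003], [0.004, -0.005, -1.0]]
force: [-0.0, 0.7, -0.1]
gripper_width: 0.0854
```

```bash
python3 - <<'E'
from h import *
import pickle
d=snap('wrist','w1.png');pickle.dump(d,open('w1.pkl','wb'));print(read_state()['ee_pos'])
E
```

```text
[0.37784947 0.37371453 0.22679772]
```

View pics/w1.png

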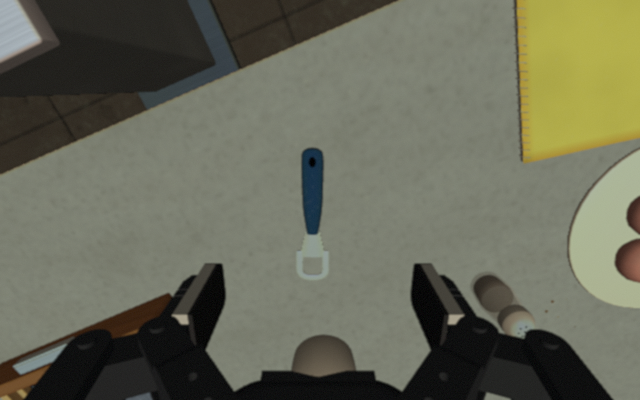

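The wrist view shows the opener almost vertical in the image, with its tail at (313,149) and its head tip at (313,279). I'll move closer for a second viewpoint and detect the blue handle automatically.

Emit:
{"method": "apply_moves", "body": {"steps": [[[3, -1.5, -2], [0, 0, 0]], [[2, -1.5, -3], [0, 0, 0]], [[0, 0, 0], [0, 0, 0]]]}}

```text
t: 1.12
ee_pos: [0.4288, 0.3425, 0.1793]
tcp_rot: [[-0.926, 0.378, 0.001], [0.378, 0.926, -0.004], [-0.003, -0.003, -1.0]]
force: [-0.7, -0.4, -1.6]
gripper_width: 0.0852
```

```bash
cat >> h.py <<'E'
def blue_ends(d):
    c=d['color'].astype(int); m=((c[...,2]-c[...,0]>35)).astype(np.uint8)
    n,l,st,ce=cv2.connectedComponentsWithStats(m)
    best=[i for i in range(1,n) if st[i,4]>200]
    out=[]
    for i in best:
        ys,xs=np.where(l==i);p=np.c_[xs,ys].astype(float);mu=p.mean(0);u=np.linalg.svd(p-mu,full_matrices=False)[2][0]
        if u[1]<0:u=-u
        q=(p-mu)@u;out.append((st[i,4],mu,mu+u*q.min(),mu+u*q.max()))
    return out
E
python3 - <<'E'
from h import *
import pickle
w1=pickle.load(open('w1.pkl','rb'));w2=snap('wrist','w2.png');pickle.dump(w2,open('w2.pkl','wb'))
a=blue_ends(w1);b=blue_ends(w2)
for x in a+b: print([np.round(y,1) for y in x])
print(read_state()['ee_pos'])
a=[x for x in a if abs(x[1][0]-313)<40];b=[x for x in b if abs(x[1][0]-320)<60]
if a and b:
  for k in (1,2,3): print(tri([(w1,a[0][k]),(w2,b[0][k])]).round(4), at_z(w2,b[0][k],.01).round(4))
print('headtip w1',at_z(w1,(313,279),.006))
E
```

```text
[np.int32(1215), array([312.1, 188.8]), array([312., 150.]), array([312.1, 233. ])]
[np.int32(1940), array([323.5, 135.3]), array([323.5,  85. ]), array([323.5, 192. ])]
[0.42854987 0.34423503 0.18214732]
[0.3952 0.3604 0.0156] [0.396  0.3601 0.01  ]
[0.3543 0.3767 0.0151] [0.3544 0.3768 0.01  ]
[0.4477 0.3393 0.0118] [0.4483 0.3391 0.01  ]
headtip w1 [0.51049078 0.31515069 0.006     ]
```

View pics/w2.png

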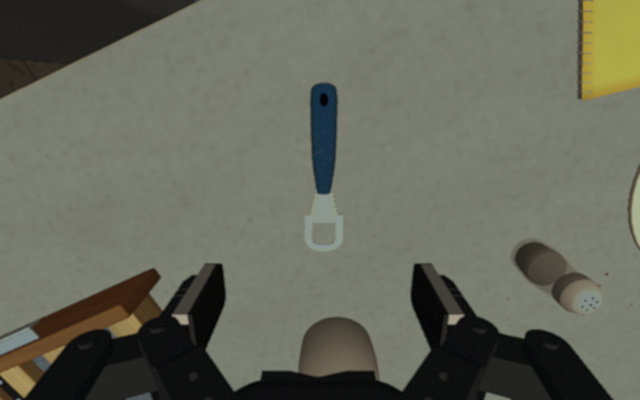

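The handle triangulates to about z 0.013, which fits a 20 mm tall tool, and the length also fits. That puts the opener centre at about (0.4346, 0.3443), with the jaws already aligned. Next I descend.

Emit:
{"method": "apply_moves", "body": {"steps": [[[0.6, 0, -4], [0, 0, 0.006]], [[0, 0, -4], [0, 0, 0]], [[0, 0, -4], [0, 0, 0]], [[0, 0, -2], [0, 0, 0]], [[0, 0, -1], [0, 0, 0]], [[0, 0, 0], [0, 0, 0]]], "gripper": 60, "grip_force": 35}}

```text
t: 1.67
ee_pos: [0.4346, 0.3504, 0.0371]
tcp_rot: [[-0.928, 0.372, 0.012], [0.372, 0.928, 0.007], [-0.008, 0.011, -1.0]]
force: [-0.9, 0.5, -0.6]
gripper_width: 0.0655
```

Emit:
{"method": "apply_moves", "body": {"steps": [[[0, -0.6, -1], [-0.007, 0.012, 0]], [[0, 0, -1.2], [0, 0, 0]], [[0, 0, -0.9], [0, 0, 0]], [[0, 0, 0], [0, 0, 0]]]}}

```text
t: 2.0
ee_pos: [0.4369, 0.3477, 0.0093]
tcp_rot: [[-0.929, 0.37, 0.005], [0.37, 0.929, 0.004], [-0.003, 0.006, -1.0]]
force: [-0.8, 0.8, -0.6]
gripper_width: 0.0651
```

Emit:
{"method": "apply_moves", "body": {"steps": [[[-0.2, -0.3, -0.5], [-0.004, 0.004, 0]], [[0, 0, 0], [0, 0, 0]], [[0, 0, 0], [0, 0, 0]]]}}

```text
t: 2.25
ee_pos: [0.4361, 0.3452, 0.0055]
tcp_rot: [[-0.929, 0.37, 0.003], [0.37, 0.929, 0.001], [-0.002, 0.002, -1.0]]
force: [0.3, 0.0, 0.0]
gripper_width: 0.0651
```

```bash
python3 - <<'E'
from h import *
print(read_state()['ee_pos'],read_state()['tcp_rot'].round(3).tolist())
E
```

```text
[0.43613304 0.34523887 0.00545289] [[-0.929, 0.37, 0.003], [0.37, 0.929, 0.001], [-0.002, 0.002, -1.0]]
```

Emit:
{"method": "apply_moves", "body": {"steps": [[[0, 0, -0.1], [0, 0, 0]], [[0, 0, 0], [0, 0, 0]], [[0, 0, 0], [0, 0, 0]], [[0, 0, 0], [0, 0, 0]], [[0, 0, 0], [0, 0, 0]], [[0, 0, 0], [0, 0, 0]], [[0, 0, 0], [0, 0, 0]]], "gripper": 255}}

```text
t: 2.83
ee_pos: [0.4372, 0.3458, 0.0061]
tcp_rot: [[-0.929, 0.37, 0.005], [0.37, 0.929, 0.003], [-0.004, 0.004, -1.0]]
force: [0.5, 0.7, -1.1]
gripper_width: 0.0403
```

Emit:
{"method": "apply_moves", "body": {"steps": [[[0, 0, 0], [0, 0, 0]], [[0, 0, 1], [0, 0, 0]], [[0, 0, 2], [0, 0, 0]], [[0, 0, 3], [0, 0, 0]], [[0, 0, 4], [0, 0, 0]], [[0, 0, 4], [0, 0, 0]], [[0, 0, 3], [0, 0, 0]], [[0, 0, 0], [0, 0, 0]]]}}

```text
t: 3.5
ee_pos: [0.4316, 0.3422, 0.183]
tcp_rot: [[-0.929, 0.37, -0.003], [0.37, 0.929, -0.002], [0.002, -0.003, -1.0]]
force: [0.3, 0.2, 0.2]
gripper_width: 0.0402
```

```bash
python3 - <<'E'
from h import *
import pickle
d=snap('wrist','w3.png');pickle.dump(d,open('w3.pkl','wb'));print(blue_ends(d));s=read_state();print(s['ee_pos'],s['force'],s['gripper_width'])
E
```

```text
[(np.int32(9787), array([317.89026259, 172.55563503]), array([317.79523605,  66.99208268]), array([317.99868946, 293.00540228]))]
[0.43114228 0.34183449 0.18065547] [ 0.8214082   0.35024847 -1.20260195] 0.04070161400800217
```

View pics/w3.png

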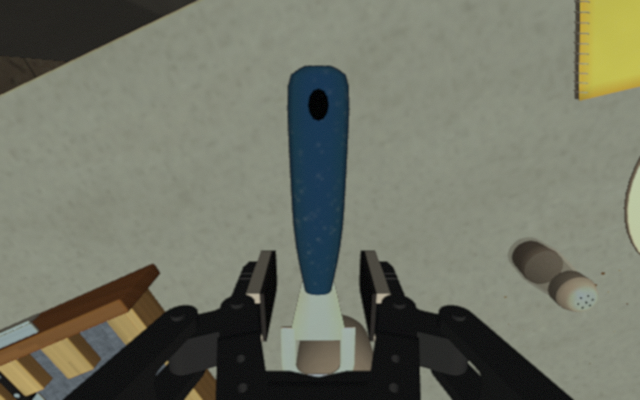

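The opener is held level; the 40 mm grip width matches its 41 mm width. I'll move it next to the drawer, turning it to the drawer's yaw of about +2.7°.

Emit:
{"method": "apply_moves", "body": {"steps": [[[1.4, -2.8, 0.5], [0, 0, 0.07]], [[1.4, -2.8, 0.5], [0, 0, 0.07]], [[1.4, -2.8, 0.5], [0, 0, 0.07]], [[1.4, -2.8, 0.5], [0, 0, 0.07]], [[1.4, -2.8, 0.5], [0, 0, 0.07]], [[1.4, -2.8, 0.5], [0, 0, 0.07]], [[1.4, -2.8, 0], [0, 0, 0]], [[0, 0, 0], [0, 0, 0]]]}}

```text
t: 4.22
ee_pos: [0.5265, 0.1379, 0.2063]
tcp_rot: [[-0.998, -0.069, -0.011], [-0.069, 0.998, -0.008], [0.012, -0.007, -1.0]]
force: [-0.5, 0.7, -0.9]
gripper_width: 0.0406
```

```bash
python3 - <<'E'
from h import *
import pickle
d=snap('wrist','w4.png');pickle.dump(d,open('w4.pkl','wb'));s=read_state();print(s['ee_pos'],s['tcp_rot'].round(3).tolist())
t=pickle.load(open('d0.pkl','rb'))['top']
print('pocket by top',at_z(t,(253.3,201),.024), 'narrow',at_z(t,(274.3,201),.024))
E
```

```text
[0.52555182 0.13982265 0.20608732] [[-0.998, -0.069, -0.012], [-0.069, 0.998, -0.007], [0.013, -0.006, -1.0]]
pocket by top [0.57855113 0.05051922 0.024     ] narrow [ 0.58082157 -0.02923216  0.024     ]
```

View pics/w4.png

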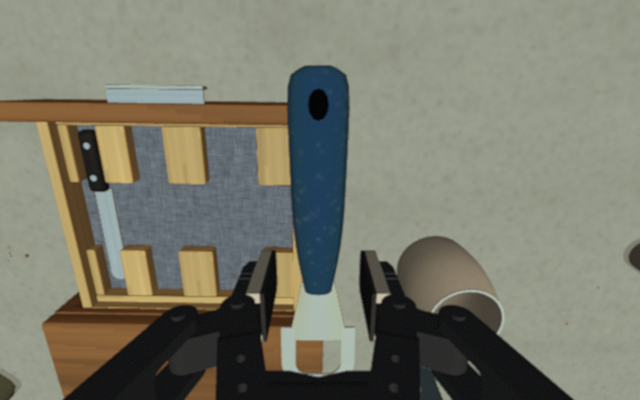

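The wrist view shows the drawer clearly. The wide pocket lies between the ribs ending at column ~207 and column ~257, and the channel spans rows ~185 to 247. A zoomed crop will give me the rib corners.

```bash
python3 - <<'E'
import cv2
i=cv2.imread('pics/w4.png')[80:320,30:310]
cv2.imwrite('pics/w4c.png',cv2.resize(i,None,fx=2.5,fy=2.5,interpolation=cv2.INTER_CUBIC))
E
```

```text
(no output)
```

View pics/w4c.png

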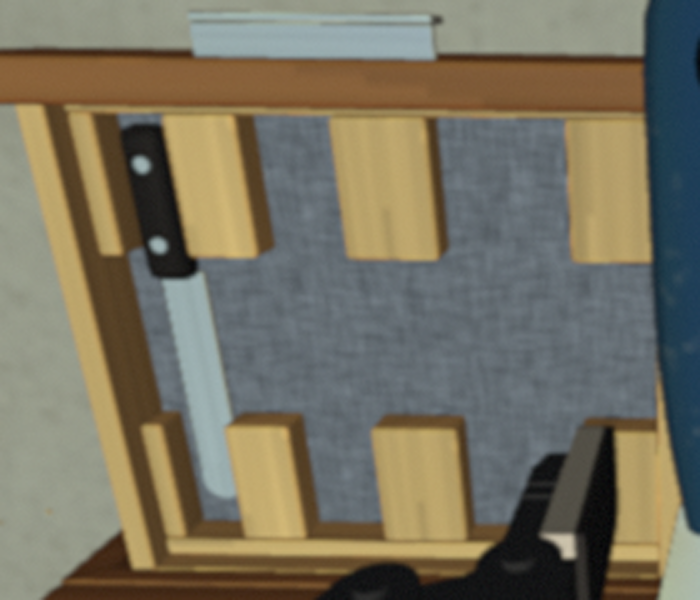

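```bash
python3 - <<'E'
from h import *
import pickle
d=pickle.load(open('w4.pkl','rb'))
P={'MF_r0':(431,115),'MF_r':(438,260),'MF_l':(347,260),'RF_l0':(566,118),'RF_l':(572,263),'MR_l':(386,430),'MR_r':(462,430),'MR_r1':(470,540),'LF_r':(256,257),'LF_r0':(236,115),'LR_r':(295,430),'LR_r1':(305,540)}
X={k:at_z(d,np.array(v)/2.5+[30,80],.04) for k,v in P.items()}
for k in X: print(k,X[k].round(4))
n=lambda a,b:np.linalg.norm(X[a]-X[b]).round(4)
print('wide',n('MF_r','RF_l'),'narrow',n('LF_r','MF_l'),'chan',n('MF_r','MR_r'),n('MF_l','MR_l'))
u=X['MR_r1']-X['MF_r0'];print('yaw',np.degrees(np.arctan2(u[1],u[0])),'len',np.linalg.norm(u))
u/=np.linalg.norm(u);v=np.array([-u[1],u[0],0])
# pocket centre
cx=np.mean([X[k]@u for k in('MF_r','MF_l','RF_l','LF_r','MR_l','MR_r','LR_r')][:4])
cxr=np.mean([X[k]@u for k in('MR_l','MR_r','LR_r')])
xc=(cx+cxr)/2;print('chan len',cxr-cx)
yr=np.mean([X[k]@v for k in('MF_r','MF_r0','MR_r','MR_r1')]);yl=np.mean([X[k]@v for k in('RF_l','RF_l0')])
print('wide w',yl-yr); W=u*xc+v*(yl+yr)/2; print('wide centre',W)
nl=np.mean([X[k]@v for k in('MF_l','MR_l')]);nr=np.mean([X[k]@v for k in('LF_r','LF_r0','LR_r','LR_r1')])
print('narrow w',nl-nr);N=u*xc+v*(nl+nr)/2;print('narrow',N,'from wide',W-v*.08)
pull=[at_z(d,np.array(q)/2.5+[30,80],.0685) for q in((190,14),(438,18))];print('pull',pull)
E
```

```text
MF_r0 [0.4854 0.0249 0.04  ]
MF_r [0.5416 0.0253 0.04  ]
MF_l [ 0.5442 -0.0106  0.04  ]
RF_l0 [0.483  0.0751 0.04  ]
RF_l [0.5391 0.078  0.04  ]
MR_l [6.183e-01 4.000e-04 4.000e-02]
MR_r [0.616  0.0325 0.04  ]
MR_r1 [0.6704 0.0344 0.04  ]
LF_r [ 0.5455 -0.0464  0.04  ]
LF_r0 [ 0.4905 -0.0479  0.04  ]
LR_r [ 0.6211 -0.0382  0.04  ]
LR_r1 [ 0.6758 -0.0389  0.04  ]
wide 0.0528 narrow 0.0358 chan 0.0747 0.0749
yaw 2.9542644603936186 len 0.18517149901431557
chan len 0.075070003319052
wide w 0.0506700901710507
wide centre [0.57798077 0.0546002  0.        ]
narrow w 0.03776115856523238
narrow [ 0.58203676 -0.02399296  0.        ] from wide [ 0.58210387 -0.02529348  0.        ]
pull [array([ 0.45464054, -0.04257223,  0.0685    ]), array([0.45028728, 0.03828614, 0.0685    ])]
```

```bash
python3 - <<'E'
from h import *
import pickle
d=pickle.load(open('w4.pkl','rb'))
p=np.array([0.5256,.1398,.2061]);R=np.array([[-0.998,-0.069,-0.012],[-0.069,.998,-.007],[.013,-.006,-1]])
for x in(.0,.03,.06,.087): print(x,proj(d,p+R@[x,0,-.012]).round(1))
print(blue_ends(d))
# pocket vs opener lateral bias: fit of lines with yaw fixed
E
```

```text
0.0 [324.9 275.1]
0.03 [325.3 214.5]
0.06 [325.9 144.9]
0.087 [326.5  72.6]
[(np.int32(10116), array([317.96243575, 172.13078292]), array([317.9363331 ,  66.99728472]), array([317.99244564, 293.00149156]))]
```

Emit:
{"method": "apply_moves", "body": {"steps": [[[1.5, -2.5, 0], [0.007, -0.012, -0.018]], [[1.5, -2.5, 0], [0, 0, 0]], [[1.5, -2.5, -1], [0, 0, 0]], [[0.9, -1, -3], [0, 0, 0]], [[0, 0, -3], [0, 0, 0]], [[0, 0, -2], [0, 0, 0]], [[0, 0, 0], [0, 0, 0]], [[0, 0, 0], [0, 0, 0]]]}}

```text
t: 4.93
ee_pos: [0.576, 0.0569, 0.1073]
tcp_rot: [[-0.999, -0.05, -0.008], [-0.05, 0.999, 0.004], [0.008, 0.005, -1.0]]
force: [0.4, -0.7, -0.1]
gripper_width: 0.0406
```

```bash
python3 - <<'E'
from h import *
import pickle
d=snap('wrist','w5.png');pickle.dump(d,open('w5.pkl','wb'));s=read_state();print(s['ee_pos'],s['tcp_rot'].round(3).tolist(),s['dq'].round(2))
E
```

```text
[0.57557593 0.05700256 0.1070695 ] [[-0.999, -0.05, -0.009], [-0.05, 0.999, 0.004], [0.009, 0.005, -1.0]] [ 0.04 -1.2  -0.85  0.04  0.54 -0.4 ]
```

View pics/w5.png

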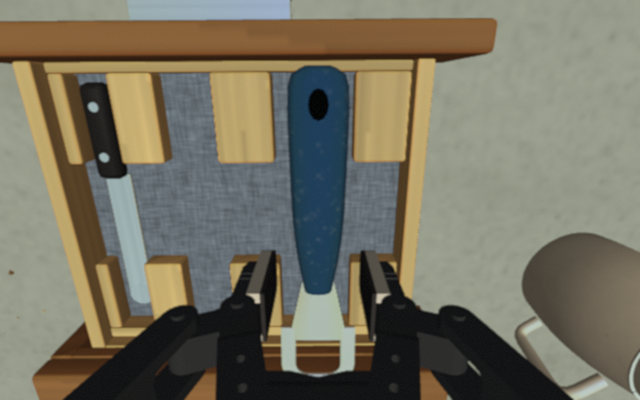

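```bash
python3 - <<'E'
from h import *
import pickle
d=pickle.load(open('w5.pkl','rb'))
f=[at_z(d,q,.04) for q in((274,163),(355,163),(219,162))]
b=[at_z(d,q,.04) for q in((232,264),(186,264))]
fl=[at_z(d,q,.04) for q in((271,72),(354,72))]
print(np.round(f,4).tolist(),np.round(b,4).tolist(),np.round(fl,4).tolist())
print('tail in image',at_z(d,(318,67),.107), 'expected tail', .576-.002-.087)
E
```

```text
[[0.542, 0.0255, 0.04], [0.5394, 0.0784, 0.04], [0.543, -0.0103, 0.04]] [[0.6182, -0.0044, 0.04], [0.6198, -0.0377, 0.04]] [[0.4864, 0.0233, 0.04], [0.4839, 0.073, 0.04]]
tail in image [0.48581742 0.05115213 0.107     ] expected tail 0.487
```

Emit:
{"method": "apply_moves", "body": {"steps": [[[0.45, -0.25, -1.5], [-0.004, -0.009, 0]], [[0, 0, -2], [0, 0, 0]], [[0, 0, -1.2], [0, 0, 0]], [[0, 0, 0], [0, 0, 0]], [[0, 0, 0], [0, 0, 0]]]}}

```text
t: 5.4
ee_pos: [0.5838, 0.0581, 0.0665]
tcp_rot: [[-0.999, -0.053, 0.009], [-0.053, 0.999, 0.001], [-0.009, 0.0, -1.0]]
force: [0.4, -0.3, -1.0]
gripper_width: 0.0405
```

Emit:
{"method": "apply_moves", "body": {"steps": [[[-0.4, -0.35, -0.5], [0, 0.008, 0]], [[0, 0, -0.6], [0, 0, 0]], [[0, 0, 0], [0, 0, 0]], [[0, 0, 0], [0, 0, 0]]]}}

```text
t: 5.73
ee_pos: [0.5818, 0.0549, 0.0591]
tcp_rot: [[-0.999, -0.054, 0.006], [-0.054, 0.999, 0.001], [-0.006, 0.001, -1.0]]
force: [0.6, -0.5, -0.7]
gripper_width: 0.0406
```

Emit:
{"method": "apply_moves", "body": {"steps": [[[-0.2, -0.05, -0.8], [0, 0.006, 0]], [[0, 0, -0.8], [0, 0, 0]], [[0, 0, -0.4], [0, 0, 0]], [[0, 0, 0], [0, 0, 0]]]}}

```text
t: 6.07
ee_pos: [0.5804, 0.0541, 0.0382]
tcp_rot: [[-0.999, -0.054, 0.001], [-0.054, 0.999, 0.001], [-0.001, 0.001, -1.0]]
force: [-0.5, -0.1, -1.2]
gripper_width: 0.0405
```

Emit:
{"method": "apply_moves", "body": {"steps": [[[0, 0, -0.4], [0, 0, 0]], [[0, 0, -0.2], [0, 0, 0]], [[0, 0, 0], [0, 0, 0]], [[0, 0, 0], [0, 0, 0]]]}}

```text
t: 6.4
ee_pos: [0.5796, 0.0541, 0.0304]
tcp_rot: [[-0.999, -0.054, -0.001], [-0.054, 0.999, 0.001], [0.001, 0.001, -1.0]]
force: [0.8, 0.3, -0.3]
gripper_width: 0.0407
```

Emit:
{"method": "apply_moves", "body": {"steps": [[[0, 0, -0.1], [0, 0, 0]], [[0, 0, 0], [0, 0, 0]], [[0, 0, 0], [0, 0, 0]]]}}

```text
t: 6.65
ee_pos: [0.5802, 0.0541, 0.03]
tcp_rot: [[-0.999, -0.054, 0.0], [-0.054, 0.999, 0.001], [-0.001, 0.001, -1.0]]
force: [0.8, -0.1, -0.7]
gripper_width: 0.04
```

Emit:
{"method": "apply_moves", "body": {"steps": [[[0, 0, -0.15], [0, 0, 0]], [[0, 0, 0], [0, 0, 0]], [[0, 0, 0], [0, 0, 0]]]}}

```text
t: 6.9
ee_pos: [0.5817, 0.0542, 0.0302]
tcp_rot: [[-0.999, -0.054, 0.004], [-0.054, 0.999, 0.001], [-0.004, 0.001, -1.0]]
force: [-0.1, 0.2, -2.0]
gripper_width: 0.0405
```

Emit:
{"method": "apply_moves", "body": {"steps": [[[0, 0, 0], [0, 0, 0]], [[0, 0, 0], [0, 0, 0]], [[0, 0, 0], [0, 0, 0]], [[0, 0, 0], [0, 0, 0]], [[0, 0, 0], [0, 0, 0]]], "gripper": 85}}

```text
t: 7.32
ee_pos: [0.5817, 0.0541, 0.0302]
tcp_rot: [[-0.999, -0.054, 0.004], [-0.054, 0.999, 0.001], [-0.004, 0.001, -1.0]]
force: [-0.0, 0.3, -1.1]
gripper_width: 0.057
```

Emit:
{"method": "apply_moves", "body": {"steps": [[[0, 0, 1], [0, 0, 0]], [[0, 0, 2], [0, 0, 0]], [[0, 0, 3], [0, 0, 0]], [[0, 0, 4], [0, 0, 0]], [[0, 0, 4], [0, 0, 0]], [[0, 0, 3], [0, 0, 0]], [[0, 0, 0], [0, 0, 0]]]}}

```text
t: 7.9
ee_pos: [0.5755, 0.0541, 0.2074]
tcp_rot: [[-0.999, -0.054, -0.005], [-0.054, 0.999, 0.001], [0.005, 0.001, -1.0]]
force: [0.7, 0.8, 1.5]
gripper_width: 0.0568
```

```bash
python3 - <<'E'
from h import *
import pickle
d=snap('wrist','w6.png');pickle.dump(d,open('w6.pkl','wb'));s=read_state();print(s['ee_pos'],s['tcp_rot'].round(3).tolist())
print(blue_ends(d)); 
for q in blue_ends(d):
  print([at_z(d,x,.034).round(4) for x in q[1:]])
E
```

```text
[0.57511471 0.05409667 0.20519615] [[-0.999, -0.054, -0.006], [-0.054, 0.999, 0.001], [0.006, 0.001, -1.0]]
[(np.int32(492), array([283.1199187 ,  38.36788618]), array([257.99562329,  38.34256436]), array([303.00565619,  38.38792826])), (np.int32(2075), array([317.31614458, 135.67855422]), array([317.29719275,  84.99914095]), array([317.33720679, 192.00136972]))]
[array([0.4551, 0.0161, 0.034 ]), array([ 0.4563, -0.0058,  0.034 ]), array([0.4542, 0.0335, 0.034 ])]
[array([0.5378, 0.0505, 0.034 ]), array([0.492, 0.048, 0.034]), array([0.5943, 0.0535, 0.034 ])]
```

View pics/w6.png

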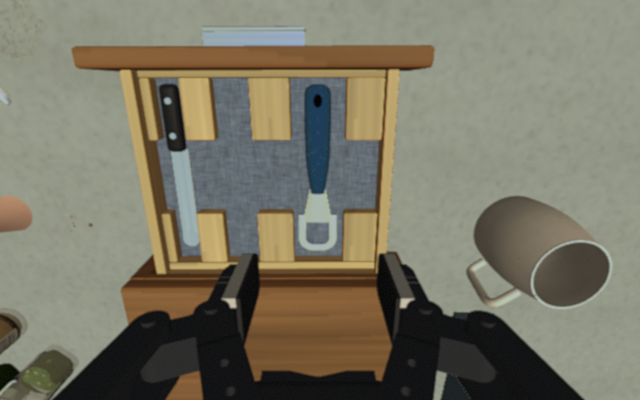

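The opener lies flat in the wide pocket, handle to the front. It spans columns 304 to 335, with ribs at 290 and 347. Next I fly to the peeler, centre about (0.458, -0.322) and yaw about 37°. I turn by -146° on the way so joint 6 stays in range.

Emit:
{"method": "apply_moves", "body": {"steps": [[[-0.5, -1.5, 0], [0, 0, -0.106]], [[-0.5, -1.5, 0], [0, 0, -0.106]], [[-0.5, -1.5, 0], [0, 0, -0.106]], [[-0.5, -1.5, 0], [0, 0, -0.106]], [[-0.5, -1.5, 0], [0, 0, -0.106]], [[-0.5, -1.5, 0], [0, 0, -0.106]], [[-0.5, -1.5, 0], [0, 0, -0.106]], [[-0.5, -1.5, 0], [0, 0, -0.106]]]}}

```text
t: 8.62
ee_pos: [0.5308, -0.0666, 0.2019]
tcp_rot: [[-0.679, 0.734, -0.007], [0.734, 0.679, 0.007], [0.01, -0.0, -1.0]]
force: [0.8, -0.3, 0.3]
gripper_width: 0.0568
```

Emit:
{"method": "apply_moves", "body": {"steps": [[[-0.5, -1.5, 0], [0, 0, -0.106]], [[-0.5, -1.5, 0], [0, 0, -0.106]], [[-0.5, -1.5, 0], [0, 0, -0.106]], [[-0.5, -1.5, 0], [0, 0, -0.106]], [[-0.5, -1.5, 0], [0, 0, -0.106]], [[-0.5, -1.5, 0], [0, 0, -0.106]], [[-0.5, -1.5, 0], [0, 0, -0.106]], [[-0.5, -1.5, 0], [0, 0, -0.106]]]}}

```text
t: 9.28
ee_pos: [0.4829, -0.1904, 0.1937]
tcp_rot: [[0.145, 0.989, -0.009], [0.989, -0.145, 0.02], [0.018, -0.012, -1.0]]
force: [0.3, -0.3, 0.9]
gripper_width: 0.057
```

Emit:
{"method": "apply_moves", "body": {"steps": [[[-0.3, -1.8, 0.2], [-0.02, -0.009, -0.11]], [[-0.3, -1.8, 0.1], [0, 0, -0.11]], [[-0.3, -1.8, 0.1], [0, 0, -0.11]], [[-0.3, -1.8, 0.1], [0, 0, -0.11]], [[-0.4, -1.8, 0.1], [0, 0, -0.11]], [[-0.4, -1.8, 0], [0, 0, -0.11]], [[-0.4, -1.8, 0], [0, 0, -0.11]], [[0, 0, 0], [0, 0, 0]]]}}

```text
t: 9.95
ee_pos: [0.4511, -0.3216, 0.1916]
tcp_rot: [[0.821, 0.571, -0.007], [0.571, -0.821, 0.008], [-0.001, -0.011, -1.0]]
force: [-0.5, 0.1, -0.0]
gripper_width: 0.0569
```

```bash
cat >> h.py <<'E'
def dark_ends(d,approx,z=.012,thr=60):
    "dark handle blob nearest a world point: centre and two ends"
    c=d['color'].max(2); m=(c<thr).astype(np.uint8); uv=proj(d,approx)
    n,l,st,ce=cv2.connectedComponentsWithStats(m); out=[]
    for i in range(1,n):
        if 150<st[i,4]<8000 and np.linalg.norm(ce[i]-uv)<90:
            ys,xs=np.where(l==i);p=np.c_[xs,ys].astype(float);mu=p.mean(0);u=np.linalg.svd(p-mu,full_matrices=False)[2][0];q=(p-mu)@u
            out.append((st[i,4],mu,mu+u*q.min(),mu+u*q.max()))
    return out
E
python3 - <<'E'
from h import *
import pickle
d=snap('wrist','w7.png');pickle.dump(d,open('w7.pkl','wb'));s=read_state();print(s['ee_pos'],s['tcp_rot'].round(3).tolist(),s['joints'].round(1))
print(proj(d,[.393,-.372,.01]),proj(d,[.524,-.273,.01]))
for q in dark_ends(d,[.42,-.35,.01]): print(q,[at_z(d,x,.012).round(4) for x in q[1:]])
E
```

```text
[ 0.45129832 -0.32012975  0.19128367] [[0.818, 0.575, -0.008], [0.575, -0.818, 0.01], [-0.001, -0.012, -1.0]] [-40.8   2.2  95.1   0.1  83.4  14.1]
[325.73182728 239.00758531] [320.10151198  79.58657532]
(np.int32(1888), array([321.67425847, 192.73146186]), array([319.00222593, 142.6795697 ]), array([324.14674749, 239.04555109])) [array([ 0.4347, -0.3374,  0.012 ]), array([ 0.4756, -0.3055,  0.012 ]), array([ 0.3928, -0.37  ,  0.012 ])]
```

Emit:
{"method": "apply_moves", "body": {"steps": [[[0.8, 0.2, -1.5], [-0.01, -0.008, 0.049]], [[0, 0, -2], [0, 0, 0]], [[0, 0, -1.5], [0, 0, 0]], [[0, 0, 0], [0, 0, 0]], [[0, 0, 0], [0, 0, 0]]]}}

```text
t: 10.42
ee_pos: [0.4591, -0.3144, 0.138]
tcp_rot: [[0.78, 0.626, -0.001], [0.626, -0.78, 0.003], [0.001, -0.003, -1.0]]
force: [0.3, 0.0, 0.6]
gripper_width: 0.0568
```

```bash
python3 - <<'E'
from h import *
import pickle
w=pickle.load(open('w7.pkl','rb'))
d=snap('wrist','w8.png');pickle.dump(d,open('w8.pkl','wb'));s=read_state();print(s['ee_pos'],s['tcp_rot'].round(3).tolist())
a=dark_ends(w,[.42,-.35,.01]);b=dark_ends(d,[.435,-.337,.01])
for q in b: print(q,[at_z(d,x,.012).round(4) for x in q[1:]])
for k in(1,2,3): print(tri([(w,a[0][k]),(d,b[0][k])]).round(4))
# gripper axis column check: pads midline should be near col 318
E
```

```text
[ 0.45900423 -0.31418318  0.13791462] [[0.78, 0.626, -0.001], [0.626, -0.78, 0.003], [0.001, -0.003, -1.0]]
(np.int32(2510), array([319.19880478, 222.89800797]), array([320.07033829, 165.8940524 ]), array([318.4011886 , 275.06728977])) [array([ 0.4351, -0.3368,  0.012 ]), array([ 0.476 , -0.3048,  0.012 ]), array([ 0.3929, -0.3698,  0.012 ])]
[ 0.4329 -0.3386  0.0056]
[ 0.4739 -0.3065  0.0009]
[ 0.3921 -0.3705  0.0103]
```

View pics/w8.png

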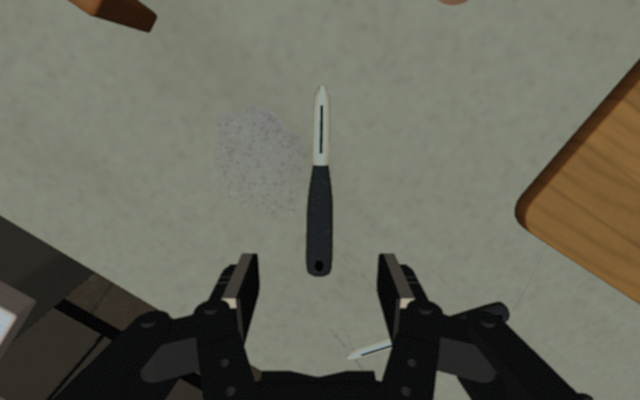

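Peeler in the image: tip (321,87), handle end (318,275), centred between the jaws, with no decoy in the jaw path. The one partly hidden below at (370,350) is well clear. Descending now.

Emit:
{"method": "apply_moves", "body": {"steps": [[[-0.05, -0.25, -2], [0, 0, -0.012]], [[0, 0, -3], [0, 0, 0]], [[0, 0, -3], [0, 0, 0]], [[0, 0, -2], [0, 0, 0]], [[0, 0, -0.8], [0, 0, 0]], [[0, 0, 0], [0, 0, 0]], [[0, 0, 0], [0, 0, 0]]]}}

```text
t: 11.05
ee_pos: [0.4638, -0.3181, 0.0363]
tcp_rot: [[0.783, 0.622, 0.009], [0.622, -0.783, -0.005], [0.004, 0.01, -1.0]]
force: [0.1, -0.8, 0.3]
gripper_width: 0.0565
```

Emit:
{"method": "apply_moves", "body": {"steps": [[[-0.5, 0.1, -1.2], [0.005, 0.009, 0]], [[0, 0, -1], [0, 0, 0]], [[0, 0, -0.4], [0, 0, 0]], [[0, 0, 0], [0, 0, 0]], [[0, 0, 0], [0, 0, 0]]]}}

```text
t: 11.47
ee_pos: [0.4616, -0.3196, 0.0137]
tcp_rot: [[0.782, 0.623, 0.006], [0.623, -0.782, -0.005], [0.001, 0.007, -1.0]]
force: [-1.1, -0.3, 1.0]
gripper_width: 0.0567
```

Emit:
{"method": "apply_moves", "body": {"steps": [[[-0.3, 0.3, -0.6], [0.005, 0.006, 0]], [[0, 0, -0.3], [0, 0, 0]], [[0, 0, 0], [0, 0, 0]], [[0, 0, 0], [0, 0, 0]]]}}

```text
t: 11.8
ee_pos: [0.4589, -0.3167, 0.0047]
tcp_rot: [[0.783, 0.623, 0.0], [0.623, -0.783, -0.0], [0.0, 0.0, -1.0]]
force: [-0.1, 0.6, 0.3]
gripper_width: 0.0569
```

Emit:
{"method": "apply_moves", "body": {"steps": [[[0, 0, 0.1], [0, 0, 0]], [[0, 0, 0], [0, 0, 0]], [[0, 0, 0], [0, 0, 0]], [[0, 0, 0], [0, 0, 0]], [[0, 0, 0], [0, 0, 0]], [[0, 0, 0], [0, 0, 0]], [[0, 0, 0], [0, 0, 0]]], "gripper": 255}}

```text
t: 12.38
ee_pos: [0.4593, -0.317, 0.0065]
tcp_rot: [[0.782, 0.623, 0.001], [0.623, -0.782, -0.001], [0.0, 0.001, -1.0]]
force: [0.6, 0.1, -0.7]
gripper_width: 0.0239
```

Emit:
{"method": "apply_moves", "body": {"steps": [[[0, 0, 0], [0, 0, 0]], [[0, 0, 1], [0, 0, 0]], [[0, 0, 2], [0, 0, 0]], [[0, 0, 3], [0, 0, 0]], [[0, 0, 4], [0, 0, 0]], [[0, 0, 4], [0, 0, 0]], [[0, 0, 3], [0, 0, 0]], [[0, 0, 0], [0, 0, 0]]]}}

```text
t: 13.05
ee_pos: [0.4541, -0.3128, 0.1833]
tcp_rot: [[0.783, 0.623, -0.006], [0.623, -0.782, 0.005], [-0.002, -0.008, -1.0]]
force: [0.8, -0.3, 0.0]
gripper_width: 0.024
```

```bash
python3 - <<'E'
from h import *
import pickle
d=snap('wrist','w9.png');pickle.dump(d,open('w9.pkl','wb'));s=read_state();print(s['ee_pos'],s['tcp_rot'].round(3).tolist(),s['gripper_width'])
p=s['ee_pos'];R=s['tcp_rot']
# is a dark blade slot / bright blade in front of the fingers, along col ~318?
c=d['color']
g=cv2.cvtColor(c,cv2.COLOR_RGB2GRAY)
for v in range(20,300,20): print(v,g[v,270:370:6])
print('exp tip',proj(d,p+R@[.085,0,-.012]),'junction',proj(d,p+R@[.02,0,-.012]))
E
```

```text
[ 0.45368408 -0.31240509  0.18102358] [[0.783, 0.623, -0.008], [0.623, -0.782, 0.006], [-0.002, -0.01, -1.0]] 0.02363496152250963
20 [141 141 142 141 142 140 137 141 141 141 135 140 137 139 138 141 139]
40 [139 141 137 138 139 142 140 139 143 140 142 144 140 140 138 140 140]
60 [138 138 135 137 140 138 140 141 139 140 136 137 138 143 140 140 140]
80 [134 136 138 137 135 138 137 137 141 142 140 139 141 142 138 141 140]
100 [135 134 133 133 135 138 137 160 170 167 140 139 140 139 142 139 139]
120 [138 130 134 122 134 134 148 166 100 169 151 139 143 144 140 139 143]
140 [135 137 136 133 136 132 156 167  12 169 152 136 135 140 143 141 139]
160 [140 136 140 138 135 134 158 167   5 167 153 133 134 138 140 140 143]
180 [138 130 138 138 138 129 159 167   5 166 152 132 135 136 138 137 140]
200 [140 140 139 138 135 139 160 166   5 166 152 135 135 139 139 138 135]
220 [137 140 143 141 140 137 155 166 167 164 143 138 141 135 139 139 142]
240 [140 137 139 137 139 131  35  35  37  35  33 136 135 135 138 136 138]
260 [ 41  57  66  26 116  31  36  35  36  39  37  35  98  36  65  51  39]
280 [ 32  65  64  12 110  32  40  35  36  35  33  29  93  12  65  65  20]
exp tip [312.65199745  81.98965637] junction [313.3860986  236.03458165]
```

The peeler is held: the grip width of 24 mm matches its 25 mm, the blade is visible ahead of the fingers, and the handle points back. Moving to the narrow pocket.

Emit:
{"method": "apply_moves", "body": {"steps": [[[1.4, 3.6, 0.2], [0.006, -0.008, -0.103]], [[1.6, 3.6, 0], [0, 0, -0.103]], [[1.6, 3.6, 0], [0, 0, -0.103]], [[1.6, 3.6, 0], [0, 0, -0.103]], [[1.6, 3.6, 0], [0, 0, -0.103]], [[1.6, 3.6, 0], [0, 0, -0.103]], [[1.4, 3.2, 0], [0, 0, 0]], [[0.8, 2.0, 0], [0, 0, 0]]]}}

```text
t: 13.77
ee_pos: [0.5662, -0.038, 0.1783]
tcp_rot: [[1.0, 0.015, -0.0], [0.015, -1.0, 0.01], [0.0, -0.01, -1.0]]
force: [0.2, -1.1, -1.0]
gripper_width: 0.0242
```

Emit:
{"method": "apply_moves", "body": {"steps": [[[0, 0, 0], [0, 0, 0]], [[0, 0, 0], [0, 0, 0]]]}}

```text
t: 13.93
ee_pos: [0.5658, -0.0323, 0.1756]
tcp_rot: [[1.0, 0.021, -0.004], [0.021, -1.0, 0.012], [-0.004, -0.012, -1.0]]
force: [-0.1, -0.5, -0.1]
gripper_width: 0.0241
```

Emit:
{"method": "apply_moves", "body": {"steps": [[[1.2, 0.6, -2], [-0.012, -0.004, 0.03]], [[0, 0, -3], [0, 0, 0]], [[0, 0, -2.2], [0, 0, 0]], [[0, 0, 0], [0, 0, 0]], [[0, 0, 0], [0, 0, 0]]]}}

```text
t: 14.35
ee_pos: [0.5756, -0.0297, 0.0997]
tcp_rot: [[0.999, 0.052, -0.003], [0.052, -0.999, -0.002], [-0.003, 0.001, -1.0]]
force: [-0.5, -0.6, -0.6]
gripper_width: 0.024
```

```bash
python3 - <<'E'
from h import *
import pickle
d=snap('wrist','w10.png');pickle.dump(d,open('w10.pkl','wb'));s=read_state();print(s['ee_pos'],s['tcp_rot'].round(3).tolist(),s['dq'].round(1))
# rib inner edges near blade: wood vs cloth/blade: print rows colours
c=d['color'].astype(int)
w=c[...,0]-c[...,2]
for p in ([.6218,-.0382,.04],[.6183,.0004,.04],[.6758,-.038,.04]): print(proj(d,p).round(1))
for v in range(60,230,15): 
    row=cv2.blur((w[v-1:v+2].mean(0)).astype(np.float32).reshape(1,-1),(3,1))[0]; m=(row>30).astype(int); e=np.where(np.diff(m))[0]; print(v,e[(e>100)&(e<540)])
E
```

```text
[ 0.5752276  -0.02974365  0.09948749] [[0.999, 0.052, -0.004], [0.052, -0.999, -0.002], [-0.004, 0.001, -1.0]] [ 0.3 -0.9 -0.9  0.2  0.5  0.2]
[332.9 150.6]
[270.7 153. ]
[339.   56.3]
60 [133 215 280 339 388 428 475]
75 [136 216 281 339 387 426 473]
90 [139 218 281 338 386 425 471]
105 [142 219 282 338 385 423 469]
120 [144 221 282 338 384 422 467]
135 [147 222 283 338 383 421 465]
150 [143 224 282 338 382 423 463]
165 [103 430 460]
180 [106 330 331 428 458]
195 [110 330 331 426 456]
210 [113 330 331 425 454]
225 [116 423 452]
```

The pocket edges at columns 282.5 and 338 put its centre 4.7 mm to +y of the tool, agreeing with the earlier value of y ≈ -0.025.

Emit:
{"method": "apply_moves", "body": {"steps": [[[0.6, 0.5, -1], [0.002, -0.003, 0]], [[0, 0, -1.5], [0, 0, 0]], [[0, 0, -0.8], [0, 0, 0]], [[0, 0, 0], [0, 0, 0]], [[0, 0, 0], [0, 0, 0]]]}}

```text
t: 14.82
ee_pos: [0.5857, -0.0266, 0.0705]
tcp_rot: [[0.999, 0.048, 0.009], [0.048, -0.999, -0.0], [0.009, 0.001, -1.0]]
force: [0.5, 0.3, -0.7]
gripper_width: 0.0237
```

Emit:
{"method": "apply_moves", "body": {"steps": [[[-0.4, 0.2, -0.8], [0, 0.009, 0.003]], [[0, 0, -0.6], [0, 0, 0]], [[0, 0, 0], [0, 0, 0]], [[0, 0, 0], [0, 0, 0]]]}}

```text
t: 15.15
ee_pos: [0.5831, -0.0245, 0.0577]
tcp_rot: [[0.999, 0.052, 0.002], [0.052, -0.999, -0.001], [0.002, 0.001, -1.0]]
force: [-0.6, 0.3, -1.5]
gripper_width: 0.024
```

Emit:
{"method": "apply_moves", "body": {"steps": [[[-0.1, 0, -0.8], [0, 0.002, 0]], [[0, 0, -0.8], [0, 0, 0]], [[0, 0, -0.6], [0, 0, 0]], [[0, 0, 0], [0, 0, 0]], [[0, 0, 0], [0, 0, 0]]]}}

```text
t: 15.57
ee_pos: [0.582, -0.0244, 0.0336]
tcp_rot: [[0.999, 0.052, 0.001], [0.052, -0.999, -0.001], [0.001, 0.001, -1.0]]
force: [-0.2, 0.1, -1.1]
gripper_width: 0.0235
```

Emit:
{"method": "apply_moves", "body": {"steps": [[[0, 0, -0.2], [0, 0, 0]], [[0, 0, -0.15], [0, 0, 0]], [[0, 0, 0], [0, 0, 0]], [[0, 0, 0], [0, 0, 0]]]}}

```text
t: 15.9
ee_pos: [0.5826, -0.0245, 0.0303]
tcp_rot: [[0.999, 0.052, 0.001], [0.052, -0.999, -0.001], [0.001, 0.001, -1.0]]
force: [-0.1, -0.3, -1.7]
gripper_width: 0.0237
```

Emit:
{"method": "apply_moves", "body": {"steps": [[[0, 0, -0.05], [0, 0, 0]], [[0, 0, 0], [0, 0, 0]], [[0, 0, 0], [0, 0, 0]], [[0, 0, 0], [0, 0, 0]], [[0, 0, 0], [0, 0, 0]]], "gripper": 115}}

```text
t: 16.32
ee_pos: [0.5833, -0.0246, 0.0307]
tcp_rot: [[0.999, 0.052, 0.003], [0.052, -0.999, -0.001], [0.003, 0.001, -1.0]]
force: [0.2, -0.1, 0.4]
gripper_width: 0.047
```

Emit:
{"method": "apply_moves", "body": {"steps": [[[0, 0, 1], [0, 0, 0]], [[0, 0, 2], [0, 0, 0]], [[0, 0, 3], [0, 0, 0]], [[0, 0, 4], [0, 0, 0]], [[0, 0, 4], [0, 0, 0]], [[0, 0, 4], [0, 0, 0]], [[0, 0, 0], [0, 0, 0]]]}}

```text
t: 16.9
ee_pos: [0.5771, -0.0239, 0.2183]
tcp_rot: [[0.999, 0.052, -0.005], [0.052, -0.999, 0.0], [-0.005, -0.0, -1.0]]
force: [0.8, 0.2, 1.5]
gripper_width: 0.0467
```

```bash
python3 - <<'E'
from h import *
import pickle
d=snap('wrist','w11.png');pickle.dump(d,open('w11.pkl','wb'));s=read_state();print(s['ee_pos'],s['tcp_rot'].round(3).tolist(),s['joints'].round(1))
for q in dark_ends(d,[.54,-.027,.034]): print(q,[at_z(d,x,.036).round(4) for x in q[1:]])
for q in blue_ends(d): print(q,[at_z(d,x,.036).round(4) for x in q[1:]])
E
```

```text
[ 0.57622811 -0.0237597   0.21504209] [[0.999, 0.052, -0.008], [0.052, -0.999, 0.0], [-0.008, -0.001, -1.0]] [-7.4  4.8 89.8 -0.  85.8 79.6]
(np.int32(1893), array([318.46698362, 194.59957739]), array([318.92416317, 144.94405962]), array([318.04863764, 240.0372759 ])) [array([ 0.5518, -0.0273,  0.036 ]), array([ 0.6039, -0.025 ,  0.036 ]), array([ 0.4991, -0.0296,  0.036 ])]
(np.int32(728), array([372.91208791, 213.94505495]), array([374.52733561, 188.65052879]), array([371.17555263, 241.13892557])) [array([ 0.533 , -0.0865,  0.036 ]), array([ 0.5614, -0.0851,  0.036 ]), array([ 0.5008, -0.0881,  0.036 ])]
(np.int32(1610), array([243.43540373, 197.64720497]), array([240.13125692, 148.78824493]), array([246.52291692, 243.30276821])) [array([0.5444, 0.051 , 0.036 ]), array([0.596 , 0.0531, 0.036 ]), array([0.4911, 0.0489, 0.036 ])]
```

Released on the floor: TCP z was 0.0303, against 0.0305 expected. The handle spans x 0.499 to 0.604 at the pocket's y. Next I shut the fingers and turn half a turn, so the camera stays away from the unit's top, while backing off in front of the pull.

Emit:
{"method": "apply_moves", "body": {"steps": [[[-0.8, 0.1, 0.2], [0, -0.008, 0.12]], [[-0.8, 0.1, 0.2], [0, 0, 0.12]], [[-0.8, 0.1, 0], [0, 0, 0.12]], [[-0.8, 0.1, 0], [0, 0, 0.12]], [[-0.8, 0.1, 0], [0, 0, 0.12]], [[-0.8, 0.1, 0], [0, 0, 0.12]], [[-0.8, 0.1, 0], [0, 0, 0.12]], [[-0.8, 0.1, 0], [0, 0, 0.12]]], "gripper": 255}}

```text
t: 17.62
ee_pos: [0.5093, -0.0155, 0.22]
tcp_rot: [[0.502, 0.865, 0.001], [0.865, -0.502, 0.002], [0.002, -0.0, -1.0]]
force: [0.1, 0.2, -0.2]
gripper_width: -0.0001
```

Emit:
{"method": "apply_moves", "body": {"steps": [[[-0.8, 0.1, 0], [0, 0, 0.12]], [[-0.8, 0.1, 0], [0, 0, 0.12]], [[-0.8, 0.1, 0], [0, 0, 0.12]], [[-0.8, 0.1, 0], [0, 0, 0.12]], [[-0.8, 0.1, 0], [0, 0, 0.12]], [[-0.8, 0.1, 0], [0, 0, 0.12]], [[-0.8, 0.1, 0], [0, 0, 0.12]], [[-0.8, 0.1, 0], [0, 0, 0.12]]]}}

```text
t: 18.28
ee_pos: [0.4384, -0.0067, 0.216]
tcp_rot: [[-0.457, 0.889, -0.008], [0.889, 0.457, -0.0], [0.004, -0.007, -1.0]]
force: [-0.7, -0.4, -0.8]
gripper_width: 0.0003
```

Emit:
{"method": "apply_moves", "body": {"steps": [[[-0.6, 0, 0], [0, 0, 0.12]], [[-0.6, 0, 0], [0, 0, 0.12]], [[-0.6, 0, 0], [0, 0, 0.12]], [[-0.6, 0, 0], [0, 0, 0.12]], [[-0.6, 0, 0], [0, 0, 0.12]], [[-0.6, 0, 0], [0, 0, 0.12]], [[0, 0, 0], [0, 0, 0.12]], [[0, 0, 0], [0, 0, 0]]]}}

```text
t: 18.95
ee_pos: [0.396, -0.0059, 0.2124]
tcp_rot: [[-0.977, 0.213, -0.011], [0.213, 0.977, -0.008], [0.009, -0.01, -1.0]]
force: [-0.5, -0.4, -0.3]
gripper_width: -0.0
```

Emit:
{"method": "apply_moves", "body": {"steps": [[[0.3, 0.2, -2], [0.008, -0.011, 0.09]], [[0, 0, -3], [0, 0, 0.09]], [[0, 0, -3], [0, 0, 0.085]], [[0, 0, -3], [0, 0, 0]], [[0, 0, -2.5], [0, 0, 0]], [[0, 0, -1], [0, 0, 0]], [[0, 0, 0], [0, 0, 0]], [[0, 0, 0], [0, 0, 0]]]}}

```text
t: 19.62
ee_pos: [0.3975, -0.0035, 0.0622]
tcp_rot: [[-1.0, -0.03, 0.004], [-0.03, 1.0, 0.002], [-0.004, 0.002, -1.0]]
force: [1.4, 0.0, 1.1]
gripper_width: -0.0002
```

Emit:
{"method": "apply_moves", "body": {"steps": [[[0.5, 0, -0.8], [0, 0.004, 0.02]], [[1, 0.05, 0], [0, 0, 0]], [[1, 0.05, 0], [0, 0, 0]], [[0.5, 0, 0], [0, 0, 0]], [[0.5, 0, 0], [0, 0, 0]], [[0.5, 0, 0], [0, 0, 0]], [[0.5, 0, 0], [0, 0, 0]]]}}

```text
t: 20.2
ee_pos: [0.4469, -0.0028, 0.0596]
tcp_rot: [[-0.999, -0.039, 0.004], [-0.039, 0.999, 0.001], [-0.004, 0.001, -1.0]]
force: [-1.8, -0.0, -1.5]
gripper_width: 0.0001
```

Emit:
{"method": "apply_moves", "body": {"steps": [[[0.5, 0.03, -0.3], [0, 0.004, 0.01]], [[0.6, 0.03, -0.1], [0, 0, 0]], [[0.6, 0.03, 0], [0, 0, 0]], [[0.6, 0.03, 0], [0, 0, 0]], [[0.6, 0.03, 0], [0, 0, 0]], [[0.6, 0.03, 0], [0, 0, 0]], [[0.6, 0.03, 0], [0, 0, 0]], [[0.6, 0.03, 0], [0, 0, 0]]]}}

```text
t: 20.87
ee_pos: [0.4982, -0.0001, 0.0556]
tcp_rot: [[-0.999, -0.049, -0.001], [-0.049, 0.999, 0.001], [0.001, 0.001, -1.0]]
force: [-1.9, 0.0, 0.8]
gripper_width: 0.0002
```

```bash
python3 - <<'E'
from h import *
import pickle
t=snap('top','t2.png');w=snap('wrist','w12.png');s=read_state();print(s['ee_pos'],s['force'])
E
```

```text
[ 4.98864139e-01 -1.73250308e-04  5.58344459e-02] [ 0.27226558 -0.1116376  -0.07063053]
```

Emit:
{"method": "apply_moves", "body": {"steps": [[[0.6, 0.03, 0], [0, 0, 0]], [[0.6, 0.03, 0], [0, 0, 0]], [[0.6, 0.03, 0], [0, 0, 0]], [[0.6, 0.03, 0], [0, 0, 0]], [[0.6, 0.03, 0], [0, 0, 0]], [[0.6, 0.03, 0], [0, 0, 0]], [[0.6, 0.03, 0], [0, 0, 0]], [[0.6, 0.03, 0], [0, 0, 0]]]}}

```text
t: 21.63
ee_pos: [0.5499, 0.0027, 0.0552]
tcp_rot: [[-0.999, -0.049, -0.002], [-0.049, 0.999, 0.002], [0.002, 0.002, -1.0]]
force: [-2.7, 1.1, 2.0]
gripper_width: 0.0001
```

Emit:
{"method": "apply_moves", "body": {"steps": [[[0.6, 0.03, 0], [0, 0, 0]], [[0.6, 0.03, 0], [0, 0, 0]], [[0.6, 0.03, 0], [0, 0, 0]], [[0.6, 0.03, 0], [0, 0, 0]], [[0.6, 0.03, 0], [0, 0, 0]], [[0.6, 0.03, 0], [0, 0, 0]], [[0.6, 0.03, 0], [0, 0, 0]], [[0.6, 0.03, 0], [0, 0, 0]]]}}

```text
t: 22.3
ee_pos: [0.6034, 0.0056, 0.0551]
tcp_rot: [[-0.999, -0.049, -0.002], [-0.049, 0.999, 0.002], [0.002, 0.002, -1.0]]
force: [-2.3, 1.0, 1.5]
gripper_width: -0.0002
```

Emit:
{"method": "apply_moves", "body": {"steps": [[[0.5, 0.03, 0], [0, 0, 0]], [[0.5, 0.03, 0], [0, 0, 0]], [[0.5, 0.03, 0], [0, 0, 0]], [[0.3, 0.02, 0], [0, 0, 0]], [[0.3, 0.02, 0], [0, 0, 0]], [[0.3, 0.02, 0], [0, 0, 0]]]}}

```text
t: 22.8
ee_pos: [0.6308, 0.0071, 0.055]
tcp_rot: [[-0.999, -0.049, -0.002], [-0.049, 0.999, 0.002], [0.002, 0.002, -1.0]]
force: [-2.3, 0.7, 1.9]
gripper_width: -0.0002
```

Emit:
{"method": "apply_moves", "body": {"steps": [[[0.3, 0.02, 0], [0, 0, 0]], [[0.3, 0.02, 0], [0, 0, 0]], [[0.2, 0.01, 0], [0, 0, 0]], [[0.2, 0.01, 0], [0, 0, 0]]]}}

```text
t: 23.13
ee_pos: [0.6371, 0.0075, 0.0546]
tcp_rot: [[-0.999, -0.05, -0.013], [-0.05, 0.999, 0.001], [0.013, 0.002, -1.0]]
force: [-15.4, -0.3, 11.0]
gripper_width: -0.0004
```

The drawer stopped firmly at 15 N. The travel was about 0.196 m, and the pull face is at about 0.648, near where fully shut should be. I'll back off and check.

Emit:
{"method": "apply_moves", "body": {"steps": [[[-1, -0.05, 0], [0, 0, 0]], [[-3, -0.15, 0], [0, 0, 0]], [[-3.5, -0.2, 0], [0, 0, 0]], [[-3.5, -0.2, 1], [0, 0, 0]], [[-3, 0, 3], [0, 0, 0]], [[-2, 0, 3], [0, 0, 0]], [[0, 0, 3], [0, 0, 0]], [[0, 0, 0], [0, 0, 0]]]}}

```text
t: 23.8
ee_pos: [0.4701, 0.001, 0.1537]
tcp_rot: [[-0.999, -0.049, -0.016], [-0.049, 0.999, 0.001], [0.016, 0.001, -1.0]]
force: [0.8, -0.2, 1.9]
gripper_width: 0.0
```

```bash
python3 - <<'E'
from h import *
s=read_state();print(s['t'],s['ee_pos'])
w=snap('wrist','w13.png')['color'];t=snap('top','t3.png')['color'];sc=snap('scene','s3.png')['color']
crop=lambda i,y0,y1,x0,x1,W,H:cv2.resize(i[y0:y1,x0:x1],(W,H),interpolation=cv2.INTER_CUBIC)
w11=cv2.imread('pics/w11.png')[:,:,::-1]
m=np.vstack([np.hstack([crop(w,0,400,0,640,400,300),crop(w11,60,300,160,480,400,300)]),np.hstack([crop(t,90,290,130,390,400,300),crop(sc,130,280,180,380,400,300)])])
cv2.imwrite('pics/fin.png',m[:,:,::-1])
E
```

```text
23.8 [0.47012346 0.00100626 0.15367802]
```

View pics/fin.png

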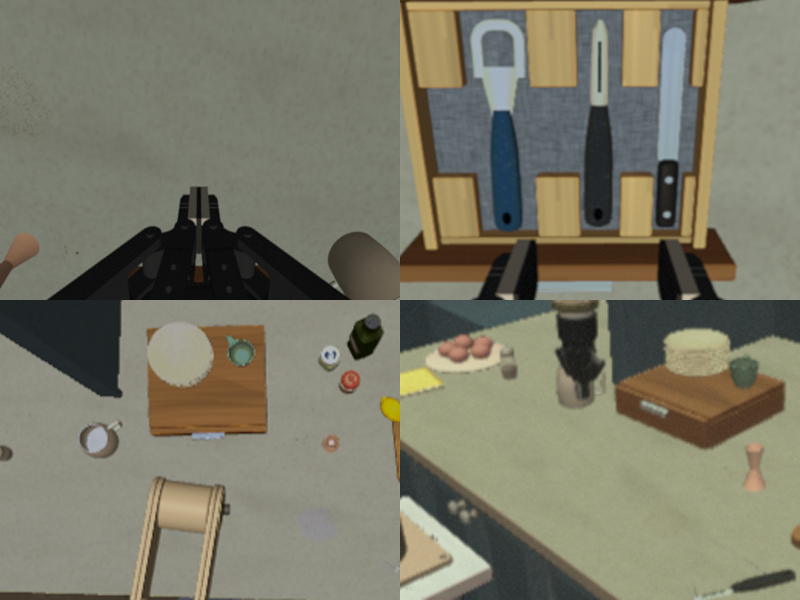

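The montage shows both tools flat in their pockets before the push, handles to the front. Afterwards the drawer is flush with the unit (pull at (208,436) in the top crop), and the jug and jigger are upright. I'm handing it in.

```bash
python3 -c "
from cell import r
print(r.job_done())"
```

```text
the job is handed in; nothing more can be done
None
```

I laid the opener in the wide pocket and the leftmost peeler in the narrow one, both with handles towards the drawer front. I then pushed the drawer shut by its pull and handed the job in at about 24 s on the robot's clock.

**Tools:** Both were set down in contact with the pocket floor before release. For each, the gripper tip was at 0.030 m, where 0.0305 m was expected. The wrist view before the push showed both between their ribs.

**Drawer:** It slid at about 2 N and came to a firm stop at about 15 N after roughly 0.196 m. In the last pictures the drawer looked flush with the unit. I judged "fully shut" from that stop and those pictures, since nothing reads the drawer position directly.

**Surroundings:** The jug and jigger were still upright, and the arm was clear of everything.

**Checks that disagreed:**
- The top and wrist cameras differed by about 4 mm sideways on the wide pocket. I settled this by comparing the held tool directly with the ribs in the wrist view.
- Two-view heights for the peeler came out between 1 and 10 mm, low and scattered for an 18 mm tool. I relied on the table height and the grip width instead.

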